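# Aim the rough stone and hold the camera up for its overview shot

### The arm

A 7-joint arm with a two-finger parallel gripper is mounted at the origin on the work surface. World frame = base frame: x ahead of the robot, y to its left, z up, the work surface at z = 0. Lengths are in m, angles in rad, forces in N, time in s.
With the tool pointing down it reaches from about 0.4 to 0.925 m from the base axis. Payload 4.1 kg.
Tool frame: the origin (TCP) lies midway between the tips of the shut fingers; the grasp point (between the pads) lies 19 mm behind it; z points along the fingers, x is the direction in which the jaws open and shut, and the axes are right-handed (so a half turn about z gives the same grasp; the last joint's range is limited). The gripper opens to 85 mm and grips with 20 to 120 N. Pads are 22 mm wide; open, the fingers measure 114 mm over their backs; the gripper's body (76 mm by 85 mm) begins 54 mm behind the grasp point. The pads swing forward as they close: fully open they stand 13 mm farther back than shut.
Start: joints at [-1.306, 0.398, 0.045, 1.537, -0.019, 1.207, -0.051], TCP at [0.231, 0.608, 0.231] pointing down, gripper open.
Joint ranges: [-2.82, 2.82], [-0.49, 2.23], [-1.37, 1.46], [0, 2.46], [-1.36, 4.5], [0.23, 2], [-2.94, 2.94]. Speed limits (rad/s): [2.57, 2.57, 3.14, 3.14, 3.14, 3.14, 3.14].

### API

Orientations are given as a unit quaternion [w, x, y, z].
In Python, from bench import ctrl gives the robot as it stands. Calls block until the motion is done:
- ctrl.move_pose(position, orientation): joint-space move of the TCP to a pose.
- ctrl.move_l(position, velocity=0.15, attitude=None): straight line of the TCP; attitude=None keeps the orientation; velocity is the mean speed in m/s.
- ctrl.set_joints(angles): joint-space move.
- ctrl.command_gripper(opening, force=None): opening from 0.0 (shut) to 1.0 (fully open); force is the grip in N (None keeps the last); returns when the fingers have stopped.
- ctrl.wait(seconds).
- ctrl.inverse_kinematics(position, orientation): joint angles nearest the present ones, or None.
- ctrl.grab_frame(name): name is "scene" or "top"; returns (picture, depth): 400x640x3 uint8, red, green, blue; 400x640 float32, m along the optical axis (not along the pixel's ray), 0 where there is no reading.
- ctrl.camera_params(name): a dict with "fx", "fy", "cx", "cy" (pixels), "world_to_cam" (4x4, takes a point from world to camera coordinates). Camera axes: x right, y up, looking along -z (the intrinsics and any distortion apply to the point x, -y, -z); pixel columns grow to the right and rows downward; lengths in m; the calibration is good to about 2 mm. A picture is of the moment at which its call begins. camera_params takes no time and is no camera call.
A pose or a line that the arm cannot do raises ctrl.Unreachable and nothing moves.
- ctrl.job_done(): hands the job in, once; it reports no verdict.
Readings, each from a call of its own:
- ctrl.current_time(): time.
- ctrl.current_q(): joint angles.
- ctrl.current_joint_vel(): joint speeds.
- ctrl.current_effort(): joint torques, N m.
- ctrl.current_tool_pos(): TCP position.
- ctrl.current_eef_rot(): TCP orientation.
- ctrl.current_wrist_force(): force on the tool from outside, world axes, zero at the start.
- ctrl.current_ft_torque(): the same for the moment, N m.
- ctrl.current_width(): opening from 0.0 (shut) to 1.0 (fully open).
Only numpy, scipy, OpenCV 4.12 (cv2) and the standard library are available. Lean on these libraries where they do the work, as an engineer would, in place of code of your own. Each camera call takes 0.05 s, during which the arm holds its last target. There are 200 camera calls.

### The job

Set up the overview shot of the rough stone: turn the black ribbed knob until the needle of the turntable points at the index mark. Then squeeze the release button on the side of the camera's handle, pull the camera straight up past the first stop to the second stop of its telescopic post, and finish while holding it there at full height, button still squeezed. Leave the index mark and the other things on the desk where they are.

Things in the scene. Friction and masses are not known exactly. Their poses are not given: they have to be found in the camera images.
- knob_grip (a point): Aim knob: upright black ribbed round knob, 36 mm across, 36 mm high, on the robot's right-hand part of the stone stage (aluminium plate 165 x 185 x 24 mm). This point is on its vertical axis at grip height, 16 mm below its flat top; the plate's surface is 30 mm below it. Turned from above, gripped across in any direction; friction 0.04 N m, stays where left
- aim_knob (a joint): angle of the aim knob in rad, growing counter-clockwise seen from above, stops at -1.6 and 1.6
- turntable (a joint): angle in rad, counter-clockwise from above, of the round steel turntable (56 mm across) that carries a clear rough stone, its top 52 mm above the stage plate. Geared to the knob: it turns the same way by half the knob's angle
- needle_tip (a point): tip of the thin dark steel needle fixed to the turntable, 67 mm from the turntable's axis (which is 83 mm to the left of the knob's axis), pointing roughly away from the robot over a tick scale. Local x points outwards along the needle
- index_tip (a point): the mark: inner end of the thin pointer of a small dark index block (14 x 14 x 16 mm) standing on the scale just beyond the needle's reach, on the same 67 mm circle and at the needle's height. Local x points outwards from the turntable's axis. It is 0.3 to 0.7 rad counter-clockwise of the needle at the start; leave it where it is
- camera_grip (a point): centre of the upright black handle on top of the small grey camera, half-way up the button. Handle 24 mm (local x) by 26 mm (local y), 54 mm tall: its top is 26 mm above this point, the camera's flat top (50 x 56 mm) 28 mm below. The button stands out on the local +x face (away from the robot, up to 30 degrees off). Local y: lens direction; z up
- camera_button (a joint): travel of the release button in m: aluminium plate 17 mm wide, 30 mm tall, 5 mm proud of the handle's +x face; 0 = out, 0.004 = fully in. Spring, 2 to 4 N; springs out when let go. Squeeze the handle along local x, one finger on the button, the other on the opposite face
- tube_lower (a joint): extension of the lower, thicker post section in m, 0 = down, 0.05 = its stop. It comes out first, and its end is the first stop
- tube_upper (a joint): extension of the upper, thinner post section in m, 0 = down, 0.05 = its stop. It comes out after the lower one, with about 1 N more drag; with both out (camera 0.10 m above its start) the post is at its second stop. Lifting takes 4 to 8 N; let go, the camera sinks back
- camera_head: grey camera with handle and button, 0.24 to 0.38 kg, on top of the post; origin at the centre of its underside, lens along local +y, button on local +x. Moves only straight up and down. While it is fully down and the button is out, a catch blocks the post; with the button in by more than 2.5 mm the post slides freely
- pen_pot: bystander, to be left alone: black square pen pot, 75 x 75 x 95 mm, with pens and scissors standing out to 160 mm, far left. Origin under its centre
- loupe: bystander, to be left alone: small folded steel loupe, a 28 mm wide, 18 mm high cylinder with a 34 mm black tail, lying between the stage and the camera stand. Origin under its centre
- stone_box: bystander, to be left alone: dark wooden open box, 75 x 95 x 45 mm, beyond the middle of the desk. Origin under its centre
- mouse: bystander, to be left alone: black computer mouse, 60 x 105 x 32 mm, on the right. Origin under its centre
- tweezers: bystander, to be left alone: steel tweezers lying flat, 125 mm long, 6 mm high, close in front of the robot. Origin under its centre
- handset: bystander, to be left alone: black telephone handset standing in its cradle, 140 mm high, far right. Origin under its centre
- wax_jar: bystander, to be left alone: small amber jar with black lid, 40 mm across, 40 mm high, beyond the camera stand. Origin under its centre
Not all that is in view belongs to the job. What is shaped like the part that bears knob_grip but yellow is not meant.

How it is judged:
On the way, in this order (a step that is already met when the one before it is completed fails the run):
1. the needle points at the index mark (within 4 mm) with the camera still down (horizontal distance between needle_tip and index_tip below 0.004 m and value of joint each of tube_lower, tube_upper below 0.008 m), for 0.2 s.
2. the release button is squeezed in with the camera still near the bottom (value of joint camera_button above 0.0025 m and value of joint each of tube_lower, tube_upper below 0.015 m), for 0.05 s.
At the end, for the whole second after the job is handed in: The needle tip is within 4 mm of the index mark, both post sections are out to within 4 mm of their stops, and the fingers hold the camera's handle still (more than 2 N, slower than 20 mm/s) with the button at least 2.5 mm in (horizontal distance between needle_tip and index_tip below 0.004 m and value of joint each of tube_lower, tube_upper above 0.046 m and value of joint camera_button above 0.0025 m and contact force between the fingers and camera_head above 2 N and linear speed of camera_head below 0.02 m/s); the arm keeps its last pose, push and grip.
It fails at once if the index mark was moved (over 4 mm) (distance of index_tip from where it was at the start of the episode above 0.004 m).
It fails at once if a bystander was moved (over 20 mm) (distance of any of pen_pot, loupe, stone_box, mouse, tweezers, handset, wax_jar from where it was at the start of the episode above 0.02 m).
It also fails if it takes over 45 s, if anything falls off the work surface, if the arm or the gripper's body presses on something with over 40 N, if the wrist force passes 120 N, or if a joint passes its speed limit or range.

## Working session

There is one attempt and no reset: what is moved stays moved. The work goes in short steps, each a Python script; the robot and the scene stay as the last script left them, time stands still between calls to the robot, and variables do not carry over. Pictures are saved under pics/ and viewed, about 8 in all and at most 12, crops included, and the job is handed in when it is done.

```bash
mkdir -p pics; cat > h.py <<'E'
import numpy as np, cv2
from bench import ctrl
def grab(n,name=None):
    p,d=ctrl.grab_frame(n)
    np.savez(f'/tmp/{n}.npz',p=p,d=d)
    if name: cv2.imwrite('pics/'+name,p[:,:,::-1])
    return p,d
def proj(n,P):
    c=ctrl.camera_params(n);q=(c['world_to_cam']@np.r_[P,1])[:3]
    return np.array([c['cx']+c['fx']*q[0]/-q[2], c['cy']-c['fy']*q[1]/-q[2]])
def ray(n,u,v):
    c=ctrl.camera_params(n);T=np.linalg.inv(c['world_to_cam'])
    d=T[:3,:3]@np.array([(u-c['cx'])/c['fx'],-(v-c['cy'])/c['fy'],-1]);return T[:3,3],d
def onz(n,u,v,z):
    o,d=ray(n,u,v);return o+d*(z-o[2])/d[2]
def atd(n,u,v,dep):
    o,d=ray(n,u,v);return o+d*dep
def tri(n1,p1,n2,p2):
    o1,d1=ray(n1,*p1);o2,d2=ray(n2,*p2)
    s=np.linalg.lstsq(np.c_[d1,-d2],o2-o1,rcond=None)[0]
    a=o1+s[0]*d1;b=o2+s[1]*d2
    return (a+b)/2,np.linalg.norm(a-b)
E
python3 - <<'E'
from h import *
for n in('scene','top'):
    grab(n,n+'0.png');c=ctrl.camera_params(n);print(n,{k:(v if k!='world_to_cam' else np.linalg.inv(v).round(3)) for k,v in c.items()})
print(ctrl.current_time(),ctrl.current_eef_rot())
E
```

```text
scene {'fx': 429.1854239703542, 'fy': 429.1854239703542, 'cx': 323.50435083836055, 'cy': 197.86566159886127, 'world_to_cam': array([[ 0.861, -0.431,  0.272,  0.76 ],
       [ 0.509,  0.725, -0.463, -0.499],
       [ 0.002,  0.537,  0.844,  0.995],
       [ 0.   ,  0.   ,  0.   ,  1.   ]])}
top {'fx': 383.5179699954691, 'fy': 383.5179699954691, 'cx': 312.3171069781373, 'cy': 198.07488711263676, 'world_to_cam': array([[ 0.025,  0.981, -0.191,  0.255],
       [-1.   ,  0.026, -0.002, -0.022],
       [ 0.003,  0.191,  0.982,  1.227],
       [ 0.   ,  0.   ,  0.   ,  1.   ]])}
0.1 [ 5.47106491e-04  8.23334173e-01  5.67556217e-01 -6.92543087e-04]
```

View pics/scene0.png

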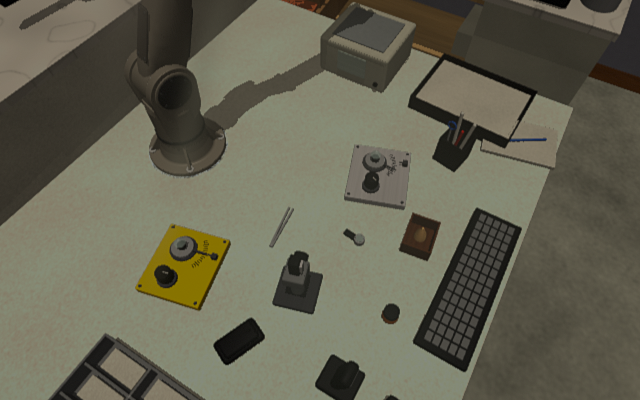

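View pics/top0.png

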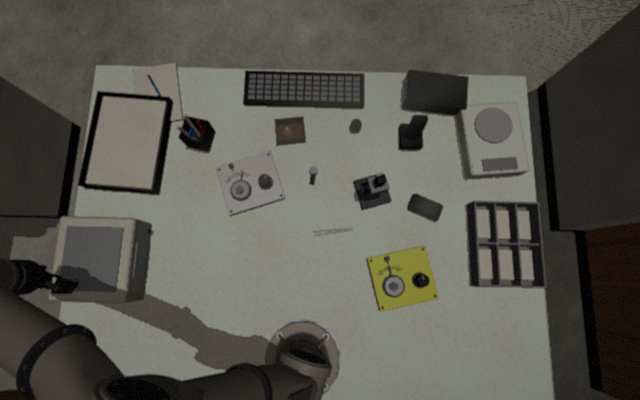

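Two plates match in shape: the aluminium one (scene 378,175; top 251,183) and a yellow one (scene 183,265; top 402,278). The aluminium one is meant, because the yellow is excluded by the text. I'll confirm it in one enlarged crop, together with the camera handle.

```bash
python3 - <<'E'
from h import *
s=np.load('/tmp/scene.npz')['p'];t=np.load('/tmp/top.npz')['p']
def crop(p,u,v,w,h,W,H): 
    return cv2.resize(cv2.convertScaleAbs(p[v:v+h,u:u+w],alpha=1.5),(W,H),interpolation=cv2.INTER_CUBIC)
a=crop(s,340,140,80,70,400,350);b=crop(t,212,145,80,70,400,350)
c=crop(s,265,240,80,50,400,250);d=crop(t,345,165,80,50,400,250)
cv2.imwrite('pics/c1.png',np.vstack([np.hstack([a,b]),np.hstack([c,d])])[:,:,::-1])
E
```

```text
(no output)
```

View pics/c1.png

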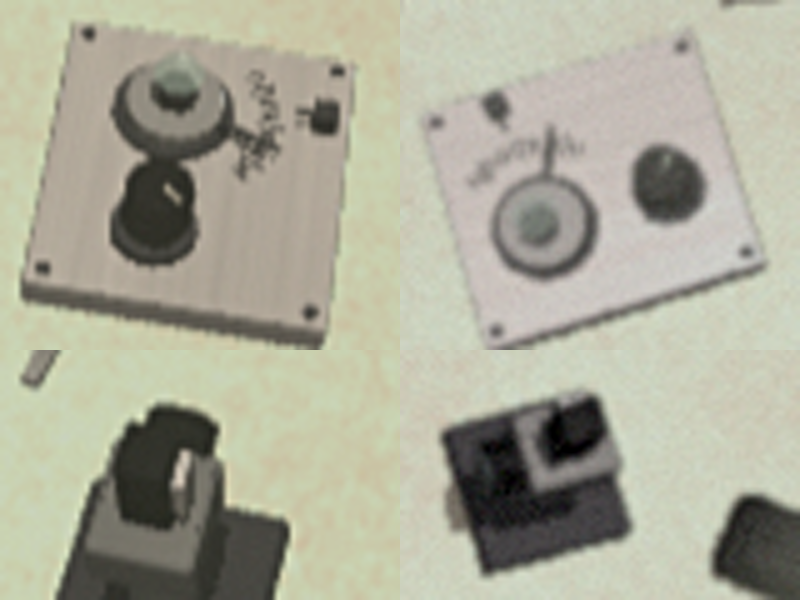

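The crop confirms it: the grey plate carries the black knob (top ~345,182; scene ~372,180), the needle (tip top ~242,170) and the index block (top ~231,166; scene ~404,163). The button is the bright strip on the handle (scene ~302,333−... crop 183,480 → 301,266).

```bash
cat >> h.py <<'E'
def cloud(n):
    z=np.load(f'/tmp/{n}.npz');d=z['d'];c=ctrl.camera_params(n);T=np.linalg.inv(c['world_to_cam'])
    v,u=np.mgrid[:400,:640];P=np.stack([(u-c['cx'])/c['fx']*d,-(v-c['cy'])/c['fy']*d,-d],-1)
    W=P@T[:3,:3].T+T[:3,3];W[d==0]=np.nan;return W,z['p']
S0=np.array([340,140]);T0=np.array([212,145])
E
python3 - <<'E'
from h import *
T=lambda x,y:(212+(x-400+.5)/5-.5,145+(y+.5)/5-.5)
S=lambda x,y:(340+x/5-.4,140+y/5-.4)
for nm,t,s in [('FL',(435,122),(337,71)),('FR',(683,47),(310,312)),('NR',(747,251),(42,267)),('NL',(496,330),(88,33)),('index',(508,128),(298,113)),('knobtop',(665,172),(163,180)),('disc',(545,222),(175,100))]:
    p,e=tri('top',T(*t),'scene',S(*s));print(nm,p.round(4),'gap',e.round(4))
for n,(u,v,w,h) in {'top':(212,145,80,70),'scene':(340,140,80,70)}.items():
    W,p=cloud(n);R=W[v:v+h,u:u+w].reshape(-1,3);c=p[v:v+h,u:u+w].reshape(-1,3).astype(int).sum(1)
    print(n,'hist z',np.histogram(R[:,2],bins=np.arange(-.01,.12,.01)))
    k=(c<180)&(R[:,2]>.055)
    print(' dark high',k.sum(),np.nanmedian(R[k],0).round(4),R[k].min(0).round(3),R[k].max(0).round(3))
for n,(u,v,w,h) in {'top':(350,165,45,45),'scene':(265,240,65,75)}.items():
    W,p=cloud(n);R=W[v:v+h,u:u+w].reshape(-1,3);z=R[:,2]
    print(n,'hist',np.histogram(z,bins=np.arange(0,.3,.01))[0])
    m=np.nanmax(z);k=z>m-.012;print(' top',m,k.sum(),R[k].mean(0).round(4),R[k].min(0).round(3),R[k].max(0).round(3))
E
```

```text
FL [0.5772 0.286  0.0247] gap 0.0017
FR [0.6327 0.1284 0.0254] gap 0.0003
NR [0.497  0.0804 0.0268] gap 0.0014
NL [0.4416 0.2371 0.0258] gap 0.0023
index [0.5724 0.2368 0.0367] gap 0.0009
knobtop [0.5372 0.1302 0.0752] gap 0.0025
disc [0.5102 0.2083 0.0394] gap 0.0004
top hist z (array([ 633, 2054,   57, 2251,  291,  111,   11,   79,   96,    1,    0,
          0]), array([-0.01,  0.  ,  0.01,  0.02,  0.03,  0.04,  0.05,  0.06,  0.07,
        0.08,  0.09,  0.1 ,  0.11]))
 dark high 101 [0.5314 0.1315 0.0711] [0.518 0.113 0.055] [0.551 0.147 0.077]
scene hist z (array([ 711, 1528,  145, 2524,  312,  110,   41,  106,  101,    0,    0,
          0]), array([-0.01,  0.  ,  0.01,  0.02,  0.03,  0.04,  0.05,  0.06,  0.07,
        0.08,  0.09,  0.1 ,  0.11]))
 dark high 150 [0.5373 0.1269 0.0699] [0.521 0.113 0.055] [0.554 0.149 0.075]
top hist [788 309 221   3   0   0   0   0   0   7  20  44 226  14  11  12  13  56
  32   0   0   0   0   0   0   0   0   0   0]
 top 0.18350637732115382 83 [ 0.519  -0.2116  0.179 ] [ 0.506 -0.226  0.172] [ 0.533 -0.198  0.184]
scene hist [2024  840  345   21   15   12    0    0    0   35   50   79  369   20
   30   29   50  115   35    0    0    0    0    0    0    0    0    0
    0]
 top 0.1825668954579407 146 [ 0.522  -0.2135  0.1785] [ 0.507 -0.227  0.171] [ 0.535 -0.199  0.183]
```

```bash
cat >> h.py <<'E'
C=np.array([.5085,.2083])
def prof(n,r0,r1,angs,z=.037):
    g=cv2.cvtColor(np.load(f'/tmp/{n}.npz')['p'],cv2.COLOR_RGB2GRAY).astype(np.float32)
    out=[]
    for a in angs:
        uv=np.array([proj(n,[C[0]+r*np.cos(a),C[1]+r*np.sin(a),z]) for r in np.arange(r0,r1,.002)],np.float32)
        out.append(cv2.remap(g,uv[:,0].reshape(1,-1),uv[:,1].reshape(1,-1),cv2.INTER_LINEAR).mean())
    return np.array(out)
E
python3 - <<'E'
from h import *
A=np.arange(-.5,1.01,.05)
T=lambda x,y:(212+(x-400+.5)/5-.5,145+(y+.5)/5-.5)
print('needle tip top z.037',onz('top',*T(551,125),.037),'index',onz('top',*T(508,128),.037),'base',onz('top',*T(548,172),.037))
print('ang',A.round(2))
for n in('top','scene'):
    for r in((.033,.045),(.045,.055),(.055,.066),(.068,.076),(.076,.09)): print(n,r,prof(n,*r,A).round(0).astype(int))
q=lambda f:[0,np.cos(f/2),np.sin(f/2),0]
for d in range(-60,241,30):
    j=ctrl.inverse_kinematics([.5355,.130,.035],q(np.radians(d)));print(d,None if j is None else np.round(j,2))
E
```

```text
needle tip top z.037 [0.57461463 0.20899906 0.037     ] index [0.57190388 0.23642101 0.037     ] base [0.54359072 0.20903175 0.037     ]
ang [-0.5  -0.45 -0.4  -0.35 -0.3  -0.25 -0.2  -0.15 -0.1  -0.05 -0.    0.05
  0.1   0.15  0.2   0.25  0.3   0.35  0.4   0.45  0.5   0.55  0.6   0.65
  0.7   0.75  0.8   0.85  0.9   0.95  1.  ]
top (0.033, 0.045) [122 123 124 122 121 120 120 119 111  95  83  76  88 100 111 114 116 116
 116 117 117 117 117 117 116 116 115 114 114 116 116]
top (0.045, 0.055) [128 126 120 116 113 110 111 109 106  89  75  75  98 106 108 108 114 110
 112 114 116 112 112 113 115 115 111 104 102 106 112]
top (0.055, 0.066) [127 127 124 120 122 118 115 114 116 103  85  93 116 119 115 116 116 114
 114 114 117 117 116 117 119 117 114 110 113 117 118]
top (0.068, 0.076) [128 127 127 128 128 126 126 127 127 125 123 123 126 126 127 127 127 125
 112  98 113 125 126 126 126 126 126 126 126 126 127]
top (0.076, 0.09) [127 127 128 126 126 126 127 128 128 128 128 128 127 128 128 129 127 102
  69  61  73 111 128 127 127 126 126 126 125 125 125]
scene (0.033, 0.045) [ 68  67  69  71  7
[... 521 characters left out ...]
1 111 111 111 111 111 111 114]
scene (0.076, 0.09) [111 111 111 111 111 111 111 112 112 113 113 113 113 114 113  94  53  43
  47  52  68  93 111 113 113 112 112 111 114 119 123]
-60 [-0.76  0.53  0.57  1.96 -0.4   0.77 -1.  ]
-30 [-0.77  0.53  0.59  1.96 -0.41  0.77 -0.47]
0 [-0.72  0.51  0.52  1.96 -0.36  0.76  0.01]
30 [-0.67  0.5   0.45  1.96 -0.31  0.75  0.48]
60 [-0.62  0.49  0.38  1.96 -0.26  0.74  0.96]
90 [-0.55  0.47  0.29  1.96 -0.19  0.74  1.43]
120 [-0.45  0.46  0.17  1.96 -0.11  0.73  1.88]
150 [-0.38  0.46  0.08  1.95 -0.06  0.73  2.35]
180 [-0.3   0.45 -0.02  1.95  0.01  0.74  2.82]
210 [-1.16  0.93  1.26  1.97 -1.04  1.09 -2.04]
240 [-1.16  0.93  1.26  1.97 -1.04  1.09 -1.52]
```

Measured: needle at ≈0.01 rad, index at ≈0.44 rad (both views agree), so the knob needs about +0.87 rad. Now gripping it.

```bash
cat >> h.py <<'E'
q=lambda f:np.array([0,np.cos(f/2),np.sin(f/2),0])
K=np.array([.5355,.130])
def st(m): print(m,'t',round(ctrl.current_time(),2),'tcp',np.round(ctrl.current_tool_pos(),4),'w',round(ctrl.current_width(),3),'F',np.round(ctrl.current_wrist_force(),1),'M',np.round(ctrl.current_ft_torque(),2))
E
python3 - <<'E'
from h import *
f=np.radians(-6)
ctrl.move_l([.231,.608,.30],velocity=.3)
ctrl.move_pose([*K,.20],q(f));st('above')
ctrl.command_gripper(.75)
ctrl.move_l([*K,.036],velocity=.15);st('down')
ctrl.command_gripper(0,force=30);st('grip')
for k in range(1,6): ctrl.move_pose([*K,.036],q(f+.87*k/5))
st('turned')
grab('scene');grab('top')
A=np.arange(-.2,.81,.05);print(A.round(2))
for n in('top','scene'):
    for r in((.033,.045),(.045,.055),(.055,.066),(.068,.076)): print(n,r,prof(n,*r,A).round(0).astype(int))
E
```

```text
above t 2.54 tcp [0.5355 0.1319 0.2001] w 1.003 F [ 0.1  0.5 -0.3] M [ 0.01 -0.04 -0.  ]
down t 4.13 tcp [0.5363 0.1301 0.0368] w 0.753 F [ 0.  -0.3  1. ] M [-0.   -0.03 -0.01]
grip t 4.49 tcp [0.5372 0.1301 0.0371] w 0.41 F [ 2.3 -0.   4.7] M [-0.05 -0.36 -0.11]
turned t 5.83 tcp [0.5394 0.1308 0.0372] w 0.415 F [7.8 0.9 1.7] M [ 0.15 -1.5   0.03]
[-0.2  -0.15 -0.1  -0.05 -0.    0.05  0.1   0.15  0.2   0.25  0.3   0.35
  0.4   0.45  0.5   0.55  0.6   0.65  0.7   0.75  0.8 ]
top (0.033, 0.045) [75 76 77 77 76 75 76 76 76 76 75 76 76 76 76 76 76 74 73 74 74]
top (0.045, 0.055) [76 76 76 77 77 78 76 77 77 75 75 77 77 75 74 75 76 74 74 73 73]
top (0.055, 0.066) [77 76 76 77 77 77 77 77 76 76 76 76 76 74 74 74 73 72 72 71 70]
top (0.068, 0.076) [76 76 77 77 78 77 77 75 76 76 75 74 74 73 72 73 70 68 66 66 69]
scene (0.033, 0.045) [31 30 29 29 29 29 29 28 29 29 28 28 28 28 29 28 28 28 28 28 28]
scene (0.045, 0.055) [31 31 32 36 38 34 31 30 29 30 33 38 40 38 36 34 33 36 39 41 42]
scene (0.055, 0.066) [37 41 43 41 40 38 37 33 30 31 34 37 36 34 34 35 38 46 53 52 52]
scene (0.068, 0.076) [117 118 118 117 118 117 117 116 111 102  80  63  54  34  36  42  52  66
  73  69  62]
```

The arm hides the dial, so I'll let go, back off over the camera side and look.

```bash
python3 - <<'E'
from h import *
ctrl.command_gripper(.75);st('open')
p=ctrl.current_tool_pos()
ctrl.move_l([p[0],p[1],.22],velocity=.25)
ctrl.move_pose([.50,-.12,.34],q(np.radians(0)));ctrl.wait(.2);st('away')
grab('scene','s2.png');grab('top','t2.png')
A=np.arange(-.1,.81,.05);print(A.round(2))
for n in('top','scene'):
    for r in((.033,.045),(.045,.055),(.055,.066),(.068,.076)): print(n,r,prof(n,*r,A).round(0).astype(int))
s=np.load('/tmp/scene.npz')['p'];t=np.load('/tmp/top.npz')['p']
def crop(p,u,v,w,h,W,H): 
    return cv2.resize(cv2.convertScaleAbs(p[v:v+h,u:u+w],alpha=1.5),(W,H),interpolation=cv2.INTER_CUBIC)
cv2.imwrite('pics/c2.png',np.vstack([np.hstack([crop(s,370,145,40,30,400,300),crop(t,222,155,40,30,400,300)]),np.hstack([crop(s,265,240,80,60,400,300),crop(t,345,160,80,60,400,300)])])[:,:,::-1])
E
```

```text
open t 6.32 tcp [0.5343 0.1299 0.0354] w 0.754 F [ 0.1  0.8 -0.3] M [-0.02  0.02  0.03]
away t 8.48 tcp [ 0.5002 -0.1183  0.3392] w 0.747 F [-0.8  0.6  0.5] M [-0.03  0.01 -0.03]
[-0.1  -0.05  0.    0.05  0.1   0.15  0.2   0.25  0.3   0.35  0.4   0.45
  0.5   0.55  0.6   0.65  0.7   0.75  0.8 ]
top (0.033, 0.045) [128 129 129 128 127 126 126 125 121 109  92  83  88 105 119 125 126 124
 123]
top (0.045, 0.055) [118 123 125 121 123 121 117 117 121 109  90  81  90 105 116 121 123 124
 119]
top (0.055, 0.066) [124 124 131 132 131 127 124 124 123 117 101  94 108 121 125 126 127 125
 121]
top (0.068, 0.076) [136 135 137 135 135 135 135 136 136 133 118 101 120 135 136 136 134 135
 135]
scene (0.033, 0.045) [ 88  92  97 100 100  94  80  66  59  56  53  57  76  94 111 117 118 119
 118]
scene (0.045, 0.055) [119 116 113 110 111 106 100  86  68  59  55  57  74  91 102  99  96  99
 106]
scene (0.055, 0.066) [105 100 100  97 101  98  97  97 103  89  68  73  95 113 117 106 106 112
 120]
scene (0.068, 0.076) [122 122 122 122 122 122 123 120 108 103  95  86 111 123 122 122 122 122
 122]
```

View pics/c2.png

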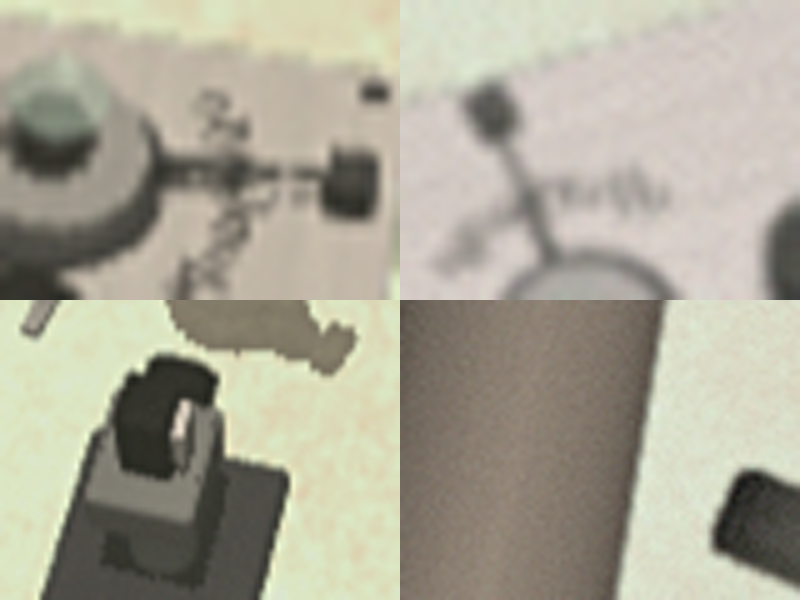

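The needle and index pointer are collinear in both views (0.445 rad vs 0.445 rad). Next, the handle pose from the scene depth and rays from the first top picture.

```bash
python3 - <<'E'
from h import *
W,p=cloud('scene');s=np.s_[240:300,265:330];R=W[s].reshape(-1,3);c=p[s].reshape(-1,3).astype(int);g=c.sum(1)
def rect(P,m): 
    (cx,cy),(w,h),a=cv2.minAreaRect((P[:,:2]*1000).astype(np.float32));print(m,len(P),'c',round(cx,1),round(cy,1),'size',round(w,1),round(h,1),'ang',round(a,1),'z',P[:,2].mean().round(4))
z=R[:,2]
top=R[(z>.173)&(g<200)];rect(top,'handle top')
rect(R[(z>.115)&(z<.133)],'camera top')
k=(z>.132)&(z<.172)&(g>200);b=R[k];print('bright',b.mean(0).round(4),len(b),b.min(0).round(3),b.max(0).round(3))
rect(R[(z>.14)],'handle all')
# near-vertical faces of handle: fit lines
# top0 image: grey body & dark handle on planes
t=cv2.imread('pics/top0.png')[165:215,345:400];G=t.astype(int).sum(2)
for y in range(4,34): print(' '.join(f'{v//3:3d}' for v in G[y,8:48]))
E
```

```text
handle top 137 c 521.3 -212.4 size 23.7 26.3 ang 15.4 z 0.1786
camera top 430 c 517.9 -202.6 size 50.9 77.1 ang 17.5 z 0.1238
bright [ 0.5358 -0.2097  0.1635] 30 [ 0.531 -0.216  0.143] [ 0.539 -0.2    0.172]
handle all 257 c 524.1 -212.1 size 29.6 27.2 ang 15.1 z 0.1696
131 132 131 128 129 131 132 135 135 131 133 135 134 132 130 135 133 133 134 137 136 136 135 136 137 136 134 136 137 136 134 137 133 136 133 134 133 135 135 136
132 134 131 134 133 130 133 131 133 131 131 136 132 133 132 134 131 133 138 134 133 135 134 133 134 135 136 136 136 135 135 135 134 133 135 134 134 132 134 134
133 133 133 132 135 131 132 131 133 133 134 132 132 135 136 135 133 133 135 135 137 135 132 134 133 134 134 133 132 132 134 133 136 134 135 135 132 136 134 133
132 133 132 133 133 133 132 133 137 133 130 135 136 138 133 136 133 134 136 136 139 137 136 130 130 129 128 120 117 126 130 133 137 134 135 136 136 134 135 136
130 132 130 130 131 130 132 135 135 133 131 133 135 136 135 136 134 135 136 137 133 135 132 121 115 111 107 101 104  99 106 119 133 136 134 134 134 137 134 132
129 129 129 132 129 131 135 1
[... 3270 characters left out ...]
  23  27  40  45  43  42  43  45  43  44  47  88 128 139 136
120  84  69  67  43  25  16  24  18  15  15  19  20  15  22  15  18  22  13  20  27  25  21  18  16  19  24  33  43  47  47  48  46  47  43  48  75 117 136 139
121  84  74  73  55  26  16  19  21  20  17  23  15  19  18  20  18  23  23  11  22  14  19  16  18  13  26  39  47  46  43  42  44  45  42  46  59 100 132 137
121  89  71  73  63  36  18  16  17  22  22  15  23  14  21  18  25  19  16  24  15  16  19  22  23  23  37  43  45  44  44  38  42  47  44  45  56  92 130 138
126 102  78  72  64  43  24  12  21  22  22  15  20  16  16  19  16  23  15  22  21  27  33  29  34  37  43  42  43  46  43  48  43  45  44  41  46  78 118 134
```

Handle: top 23.7 × 26.3 mm, as given, centre (0.521, −0.212), yaw 15.3°, top z ≈ 0.180. That puts the grip at z ≈ 0.154, and the button is on the far side. Squeeze, then lift.

```bash
python3 - <<'E'
from h import *
f=np.radians(15.3);H=np.array([.522,-.212])
ctrl.move_pose([*H,.26],q(f));st('above')
ctrl.move_l([*H,.136],velocity=.12);st('down')
if abs(ctrl.current_wrist_force()[2])<6:
    ctrl.command_gripper(0,force=60);ctrl.wait(.3);st('squeezed')
E
```

```text
above t 9.16 tcp [ 0.5221 -0.2117  0.2598] w 0.752 F [0.1 0.  0.3] M [ 0.08  0.02 -0.01]
down t 10.34 tcp [ 0.5227 -0.2123  0.1368] w 0.753 F [ 0.5 -0.3  0.1] M [-0.02 -0.04 -0.06]
squeezed t 11.07 tcp [ 0.5225 -0.2123  0.137 ] w 0.278 F [-1.3 -0.1  5.1] M [0.07 0.19 0.29]
```

The width is 23.6 mm, against ~25 mm for button in and ~29 mm for out. The knob also read 1 mm low, so the button is in. Lifting.

```bash
python3 - <<'E'
from h import *
p=ctrl.current_tool_pos();H=[.522,-.212]
for dz in(.01,.03,.05,.07,.09,.1,.105,.109):
    ctrl.move_l([*H,.136+dz],velocity=.05);st(dz)
ctrl.wait(.5);st('end')
s,_=grab('scene');t,_=grab('top')
A=np.arange(.2,.71,.05)
for n in('top','scene'): print(n,[prof(n,*r,A).round(0).astype(int).tolist() for r in((.045,.055),(.055,.066),(.068,.076))])
def crop(p,u,v,w,h,W,H): 
    return cv2.resize(cv2.convertScaleAbs(p[v:v+h,u:u+w],alpha=1.5),(W,H),interpolation=cv2.INTER_CUBIC)
cv2.imwrite('pics/c3.png',np.hstack([crop(s,240,200,100,120,400,480),crop(s,340,140,80,96,400,480)])[:,:,::-1])
E
```

```text
0.01 t 11.43 tcp [ 0.5224 -0.2121  0.1461] w 0.283 F [ 2.2 -1.8 -3.3] M [-0.35 -0.65  0.31]
0.03 t 11.97 tcp [ 0.5223 -0.2122  0.1663] w 0.28 F [ 2.8 -1.8 -2.9] M [-0.49 -0.87  0.29]
0.05 t 12.53 tcp [ 0.5222 -0.2121  0.1861] w 0.284 F [ 4.2 -2.5 -3. ] M [-0.58 -1.14  0.32]
0.07 t 13.07 tcp [ 0.5222 -0.212   0.2059] w 0.28 F [ 4.1 -2.  -3.2] M [-0.59 -1.33  0.32]
0.09 t 13.62 tcp [ 0.5222 -0.212   0.2258] w 0.285 F [ 4.1 -2.  -3.1] M [-0.65 -1.4   0.3 ]
0.1 t 13.97 tcp [ 0.5221 -0.212   0.2358] w 0.283 F [ 5.4 -2.4 -2.7] M [-0.69 -1.47  0.35]
0.105 t 14.22 tcp [ 0.5216 -0.2116  0.2374] w 0.279 F [  9.6  -5.6 -19.1] M [-1.12 -2.59  0.38]
0.109 t 14.47 tcp [ 0.5209 -0.2112  0.2378] w 0.284 F [ 13.7  -7.5 -36.8] M [-1.71 -3.8   0.36]
end t 14.97 tcp [ 0.5209 -0.2112  0.2378] w 0.281 F [ 14.5  -6.7 -36.1] M [-1.67 -3.74  0.33]
top [[116, 116, 121, 109, 90, 80, 90, 105, 116, 121, 124], [123, 124, 125, 117, 101, 94, 109, 121, 124, 126, 128], [136, 136, 136, 133, 117, 101, 120, 136, 136, 134, 135]]
scene [[103, 88, 71, 61, 58, 60, 77, 94, 106, 102, 99], [100, 100, 105, 91, 71, 75, 98, 116, 120, 109, 109], [126, 123, 111, 106, 98, 88, 114, 127, 126, 125, 125]]
```

View pics/c3.png

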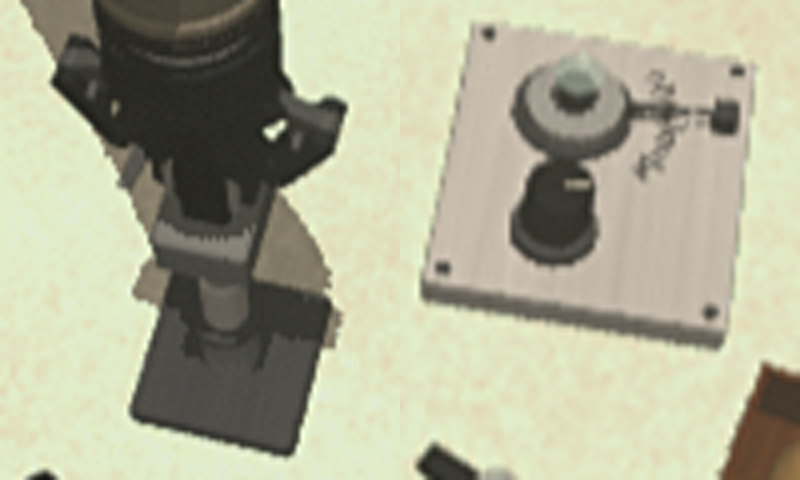

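The camera is up, and the force jump at +0.101 m is the second stop. I'll ease the pull a little, check the height by depth and hand in.

```bash
python3 - <<'E'
from h import *
ctrl.move_l([.522,-.212,.241],velocity=.05);ctrl.wait(.5);st('hold')
grab('scene');W,p=cloud('scene');R=W[240:275,278:308].reshape(-1,3)
print(np.histogram(R[:,2],bins=np.arange(.16,.30,.01)))
st('final');ctrl.job_done()
E
```

```text
hold t 15.82 tcp [ 0.5213 -0.2115  0.2376] w 0.284 F [  8.9  -4.8 -17.6] M [-0.93 -2.28  0.3 ]
(array([  0,   0,   0,  37,  60,  68, 299,  24,  48,  62,  61,  70,  40]), array([0.16, 0.17, 0.18, 0.19, 0.2 , 0.21, 0.22, 0.23, 0.24, 0.25, 0.26,
       0.27, 0.28, 0.29]))
final t 15.88 tcp [ 0.5213 -0.2116  0.2376] w 0.282 F [  8.6  -5.5 -17.1] M [-1.02 -2.25  0.32]
the job is handed in; nothing more can be done
```

I set up the overview shot and handed it in at 15.9 s. I got no verdict back, and I never read the simulator's joint values directly.

- **Needle:** I turned the black knob on the aluminium stage by about +0.87 rad. After that, and again with the camera raised, the needle and the index pointer were both at about 0.445 rad in the top view. The scene view agreed to roughly 0.03 rad, about 2 mm at the needle tip.
- **Button:** I squeezed the handle along its x direction at 60 N. The fingers closed to about 24 mm, against about 25 mm expected with the button in and 29 mm with it out, so it was in before the lift and stayed in.
- **Camera height:** I lifted until the pull jumped at about +0.101 m, which is the second stop. Depth now shows the camera's flat top at 0.22–0.23 m, up from about 0.125 m. The arm holds still there, pulling up with about 17 N.

One reading was slightly off. While turning the knob, a sideways force of about 8 N showed my knob centre was a few mm out, but the turn was not affected. I touched none of the bystanders on purpose, but I did not measure their positions again at the end.

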